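# Fit the keyed drive shaft into the turntable gearbox

### The arm

A 6-joint arm with a two-finger parallel gripper is mounted at the origin on the work surface. World frame = base frame: x ahead of the robot, y to its left, z up, the work surface at z = 0. Lengths are in m, angles in rad, forces in N, time in s.
With the tool pointing down it reaches from about 0.3 to 0.775 m from the base axis. Payload 14.6 kg.
Tool frame: the origin (TCP) lies at the centre of the arm's flange, where the gripper is bolted on; the fingertips stand 173 mm ahead of it and the grasp point (between the pads) lies 155 mm ahead of it; z points along the fingers, y is the line along which they close (so a half turn about z gives the same grasp; the last joint's range is limited). The gripper opens to 85 mm and grips with 20 to 120 N. Pads are 22 mm wide; open, the fingers measure 114 mm over their backs; the gripper's body (76 mm by 85 mm) begins 54 mm behind the grasp point. The pads swing forward as they close: fully open they stand 13 mm farther back than shut.
Start: joints at [-1.314, 0.3, 1.521, -0, 1.321, -0.067], TCP at [0.175, -0.521, 0.405] pointing down, gripper open.
Joint ranges: [-3.03, 3.03], [-0.79, 2.21], [0.23, 2.52], [-1.04, 4.18], [0, 3.07], [-2.55, 2.55]. Speed limits (rad/s): [2.22, 2.22, 2.57, 3.14, 3.14, 3.14].

### API

Orientations are given as a 3x3 rotation matrix whose columns are the frame's x, y, z axes.
In Python, from cell import * gives the robot as it stands.
- The arm moves only by the tool jog_arm, never from a script. Its argument "commands" is a list of rows, each a list of 3 entries, a list of its own where there are three numbers: the shift along the tool's x, y, z scaled (see below), then the turn, a rotation vector about the tool's x, y, z scaled (see below), then the opening, from 0 (shut) to 1 (fully open). A call has 1 to 5 rows; each row is the pose to reach, as a shift and turn from the pose commanded when the call began, along the tool's axes at that moment, turning the shorter way round; what a row does not reach only later rows make up. The controller multiplies each number of a shift by 0.1 m and each number of a turn by 180 degrees. A row lasts 1/12 s, in which the tool goes at most 41.7 mm and 7.16 degrees, less where a joint would pass 70% of its speed; a pose out of reach is approached as far as the arm can. A call with a number of a shift or a turn outside -1 to 1 is refused whole. A call with a gripper value outside its range is refused whole. The fingers move at their own pace and stop on an object; "force" is the grip in N (left out, the last holds). Time passes only in rows, so rows that repeat a pose let the fingers close. It gives the time, the measured TCP pose, the force, the opening and the grip force at its end, in the units of the state.
- observe(): the state, without advancing time (a new reading comes with each control period).
- camera(name): name is "side" or "top" or "wrist"; returns a dict with "pixels" (400x640x3 uint8, red, green, blue), "camera_matrix" (3x3 intrinsics, pixels), "k1" (the pictures are not rectified: a ray, as slopes to the right and down, at radius r is drawn at 1 + k1 r^2 times it, then the intrinsics apply), "R" (3x3) and "t" (3): a world point X has camera coordinates R X + t. Camera axes: x right, y down, z forward; pixel columns grow to the right and rows downward; lengths in m; the calibration is good to about 2 mm. A picture is of the moment at which its call begins. There is no depth.
- hand_in(): hands the job in; it is judged then, once.
The state is a dict: "time": time; "joint_pos": joint angles; "qvel": joint speeds; "joint_efforts": joint torques, N m; "eef_pos": TCP position; "orientation": TCP orientation; "force": force on the tool from outside, world axes, zero at the start; "torque": the same for the moment, N m; "grip_width": finger opening in m; "finger_force": force on a finger pad.
Only numpy, scipy, OpenCV 4.12 (cv2) and the standard library are available. Lean on these libraries where they do the work, as an engineer would, in place of code of your own. Each camera call takes 0.05 s, during which the arm holds its last target. There are 200 camera calls.

### The job

Take the drive shaft (the steel shaft with a collar and a key along its side) out of the plywood parts tray and push it, nose down, into the hollow hub of the worm gearbox on the round plywood base: turn it under light pressure until its key drops into the hub's keyway, then push it fully home until its collar sits on the hub. Use hand pressure only and never force it: no bumps, and no more than 60 N on the gearbox at any time. Finish still gripping the shaft and pressing it down with a steady push of about 20 N, ready for the hub's grub screw to be tightened, and leave everything else lying or standing as it was.

Things in the scene. Friction and masses are not known exactly. Their poses are not given: they have to be found in the camera images.
- shaft: The drive shaft, bare steel, 142 mm long, about 0.56 kg, standing upright, nose down, in an outer hole of the tray, 18 mm deep in it. Origin: centre of the nose's end face; z up the shaft. Nose chamfered from 18 mm to 25 mm diameter over its first 5 mm; body 25 mm diameter. Fixed key on its +x side: 8 mm wide, z = 20 to 70 mm, standing out to 16 mm from the axis.
- collar: The shaft's collar, solid with it: a steel disc of 34 mm diameter, 6 mm thick, round the shaft 76 mm above its nose. Origin: centre of its underside, on the shaft's axis; axes as the shaft. It comes to sit on the hub's end face.
- shaft_grip (a point): Gripping point on the shaft's axis, 117 mm above its nose, on the plain round 25 mm end that runs from the collar's top (82 mm above the nose) to the shaft's top (142 mm). It can be gripped at any angle round.
- gearbox: The worm gearbox, aluminium, bolted to a round plywood base 340 mm in diameter, 9 mm thick; fixed. Origin under the base's centre, below the hub's axis; z up. Round gear case, 100 mm diameter, 81 mm high, on the origin's axis, the hub rising through it; the motor lies beside it, parallel to +x at y = 48 mm, out to x = 155 mm; its black terminal box is 92 mm high.
- hub_mouth (a point): Centre of the upper end face of the hollow steel hub (45 mm outer diameter), 95 mm above the gearbox's origin; axes as the gearbox. Upright bore 26.5 mm in diameter, 80 mm long, no chamfer. With the key off the keyway the shaft's nose enters 20 mm, then the key's lower end rests on this face; fully home, the nose is 76 mm below it.
- hub_axis (a point): A point on the hub's axis at half its length, 40 mm below the mouth. The keyway is a slot 10 mm wide, its bottom 17.5 mm from the axis, all along the bore, seen from above as a notch. Its direction is not tracked: anywhere within 0.5 rad either side of the gearbox's +x (the way the motor points). The worm locks the hub: it does not turn.
- tray: The parts tray, a plywood block 120 x 260 x 30 mm, fixed, origin at the centre of its underside. Three blind holes of 28 mm diameter, 18 mm deep, in a row along its y at -80, 0 and 80 mm; the drive shaft and the plain axle stand in the two outer ones, either way round, the middle one is empty.
- axle: Bystander: plain steel axle, 25 mm diameter, 122 mm long, no key and no collar, standing in the tray's other outer hole. Origin at the centre of its lower end.
- hex_key: Bystander: L-shaped hex key, 5 mm thick, 90 x 26 mm, lying on the plywood base on the side away from the motor. Origin at the middle of its long leg.
- glue: Bystander: white glue bottle, 54 mm diameter, 160 mm high, standing on the table between and beyond the tray and the gearbox. Origin at the centre of its underside.
- sanding_block: Bystander: sanding block 70 x 100 x 27 mm lying on the table to the robot's left. Origin at the centre of its underside.

How it is judged:
On the way, in this order (a step that is already met when the one before it is completed fails the run):
1. the drive shaft is lifted clear of the tray in the gripper (z of shaft in the frame of tray above 0.045 m and contact force between the fingers and shaft above 3 N), for 0.2 s.
2. the key is in the keyway: the shaft is upright in the hub and more than 40 mm deep (z of shaft in the frame of hub_mouth below -0.04 m and horizontal distance between collar and hub_mouth below 0.006 m and angle between shaft's own z axis and vertical below 0.08 rad), for 0.1 s.
At the end, for the whole second after the job is handed in: The shaft is fully home in the hub (collar within 2.5 mm of the hub's end face, within 3 mm of its axis, upright within 0.06 rad) and still; it is still gripped (over 5 N at the fingers), and its collar presses on the hub with more than 12 N, over twice the shaft's own weight of about 5.5 N (z of collar in the frame of hub_mouth below 0.0025 m and horizontal distance between collar and hub_mouth below 0.003 m and angle between shaft's own z axis and vertical below 0.06 rad and contact force between collar and gearbox above 12 N and contact force between the fingers and shaft above 5 N and linear speed of shaft below 0.01 m/s); the arm keeps its last pose, push and grip.
It fails at once if the shaft is forced: more than 60 N between shaft and gearbox (contact force between shaft and gearbox above 60 N).
It fails at once if the plain axle is moved or tipped (distance of axle from where it was at the start of the episode above 0.015 m or angle between axle's own z axis and vertical above 0.25 rad).
It fails at once if the hex key is moved (distance of hex_key from where it was at the start of the episode above 0.03 m).
It fails at once if the glue bottle is moved or knocked over (distance of glue from where it was at the start of the episode above 0.03 m or angle between glue's own z axis and vertical above 0.3 rad).
It fails at once if the sanding block is moved (distance of sanding_block from where it was at the start of the episode above 0.03 m).
It also fails if it takes over 64 s, if anything falls off the work surface, if the arm or the gripper's body presses on something with over 40 N, if the wrist force passes 120 N, or if a joint passes its speed limit or range.

## Working session

There is one attempt and no reset: what is moved stays moved. The work goes in short steps, Python scripts to look and compute and a tool call to move; the robot and the scene stay as the last step left them, time stands still between calls to the robot, and variables do not carry over. Pictures are saved under pics/ and viewed, at most 12 in all, crops included, and the job is handed in when it is done.

Besides the shell and the picture viewer there is one more tool, called after "Call:" as a command line: name --argument value ..., lists and objects as JSON in quotes. jog_arm: Moves the arm, as the interface text tells. Shifts and turns lie within -1 to 1; 1 stands for 0.1 m of shift or 180 degrees of turn. Its arguments: {"type":"object","properties":{"commands":{"type":"array"},"force":{"type":"number"}},"required":["commands"]}

```bash
mkdir -p pics; ls; cat > h.py <<'E'
from cell import *
import numpy as np, cv2
def snap(n,f):
    c=camera(n); cv2.imwrite(f'pics/{f}.png',c['pixels'][:,:,::-1]); np.savez(f'pics/{f}.npz',**c); return c
def ray(c,u,v):
    K=c['camera_matrix']; p=np.linalg.inv(K)@[u,v,1.]; d=p[:2]; r=np.hypot(*d); s=r
    for _ in range(30): s=r/(1+float(c['k1'])*s*s)
    d=d*(s/r if r>0 else 1); R=c['R']; return -R.T@c['t'], R.T@np.array([d[0],d[1],1])
def atz(c,u,v,z):
    o,d=ray(c,u,v); return o+d*(z-o[2])/d[2]
def proj(c,X):
    p=c['R']@np.array(X,float)+c['t']; d=p[:2]/p[2]; d=d*(1+float(c['k1'])*(d@d)); return (c['camera_matrix']@[d[0],d[1],1])[:2]
def load(f): return dict(np.load(f'pics/{f}.npz'))
E
python3 - <<'E'
from h import *
a=snap('top','top0');b=snap('side','side0')
cv2.imwrite('pics/both.png',cv2.resize(np.vstack([a['pixels'],b['pixels']])[:,:,::-1],(480,600)))
for c in(a,b):print(c['camera_matrix'],c['k1'],-c['R'].T@c['t'],c['R'])
print(observe())
E
```

```text
pics
[[364.23303219   0.         320.94308173]
 [  0.         364.23303219 196.61655419]
 [  0.           0.           1.        ]] -0.05568342340756829 [0.47764471 0.12677182 0.98872572] [[ 0.00409047 -0.99968581  0.02472966]
 [-0.98883832 -0.00772682 -0.14879202]
 [ 0.14893636 -0.02384501 -0.98855924]]
[[372.54982336   0.         313.93724668]
 [  0.         372.54982336 201.66735583]
 [  0.           0.           1.        ]] 0.007212438096826451 [ 0.30317731 -0.49269519  0.77015041] [[ 0.89937571 -0.43710529 -0.00789331]
 [-0.30940984 -0.62367017 -0.71784474]
 [ 0.30885091  0.64805439 -0.69615848]]
{'time': 0.1, 'joint_pos': array([-1.31359734e+00,  3.00416506e-01,  1.52155646e+00,  4.65408998e-06,
        1.32070580e+00, -6.65755927e-02]), 'qvel': array([ 2.52392420e-04, -1.61893018e-03, -1.37939866e-03, -2.13810735e-05,
        1.61260308e-03, -1.51607286e-03]), 'joint_efforts': array([ 1.46080223e-03, -5.44376314e+01, -3.62368333e+01, -7.27542511e-05,
        3.03292552e-03, -1.64932976e-05]), 'eef_pos': array([ 0.17498168, -0.52138287,  0.40416158]), 'orientation': array([[ 9.48041679e-01,  3.18146038e-01, -2.71916279e-04],
       [ 3.18146145e-01, -9.48041099e-01,  1.05153289e-03],
       [ 7.67532158e-05, -1.08340612e-03, -9.99999410e-01]]), 'force': array([-0.82421185,  0.47926264,  0.1247761 ]), 'torque': array([-0.01309182, -0.01378583,  0.01605029]), 'finger_force': 0.0, 'grip_width': 0.08504417222560842}
```

View pics/top0.png

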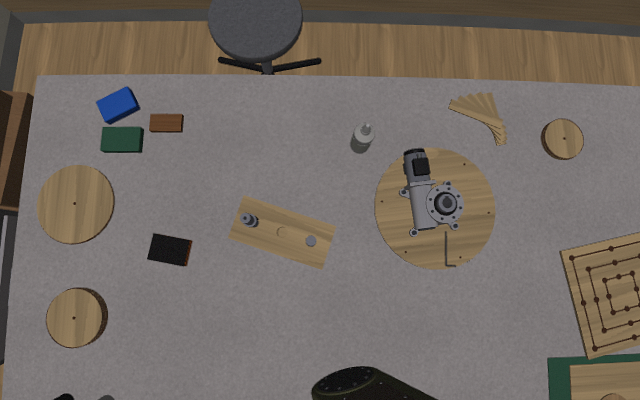

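View pics/side0.png

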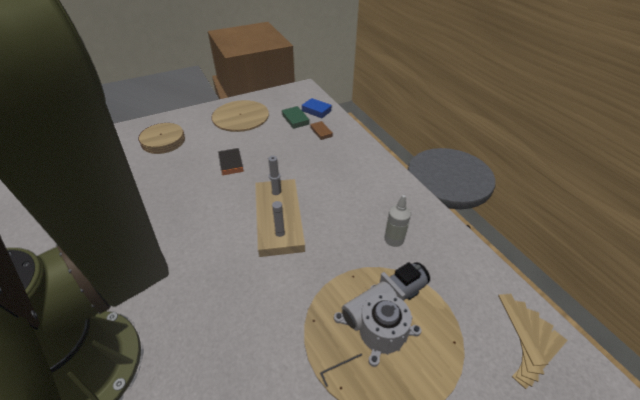

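The top view shows the tray at about (282,232). The collared shaft is at its left end near (248,218) and the plain axle is at (311,240). The hub mouth is near (446,203), the motor points up towards (415,160), the hex key is at (448,250) and the glue bottle at (364,135). I'll enlarge the tray and gearbox next.

```bash
python3 - <<'E'
from h import *
a=load('top0')['pixels'][:,:,::-1]
t=cv2.resize(a[190:275,222:342],(800,567),interpolation=cv2.INTER_CUBIC)[:,:]
b=load('side0')['pixels'][:,:,::-1]
L=cv2.resize(a[190:260,225:295],(400,400),interpolation=3)
M=cv2.resize(a[170:240,405:475],(400,400),interpolation=3)
cv2.imwrite('pics/c1.png',np.hstack([L,M]))
E
```

```text
(no output)
```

View pics/c1.png

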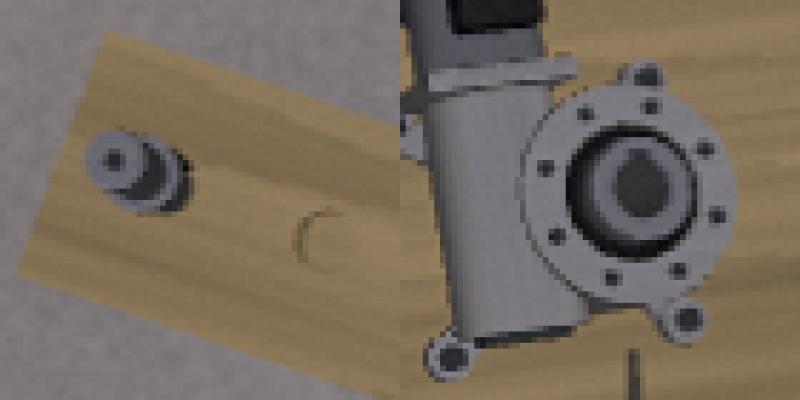

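The crops show the shaft's top centre at full-image pixel (244.5,217.5) and the hub mouth centre at (446.5,201.7). The keyway notch is faint, towards the top of the bore.

```bash
python3 - <<'E'
from h import *
a=load('top0');b=load('side0')
s=atz(a,244.5,217.5,.154);h=atz(a,446.5,201.7,.095)
print('shaft',s,'axle',atz(a,311,240,.134),'hub',h)
t=[atz(a,*p,.03) for p in[(242,195),(335,228),(322,269),(228,237.5)]];print('tray',t,np.mean(t,0))
print('glue',atz(a,366,127,.15),'base',atz(a,435,208,.009))
print('motor end',atz(a,415,150,.06))
print('in side: shaft top',proj(b,s),'hub',proj(b,h))
i=b['pixels'][:,:,::-1]
cv2.imwrite('pics/c2.png',np.hstack([cv2.resize(i[150:240,245:315],(466,600),interpolation=3)[:,:], cv2.resize(i[280:370,355:405],(334,600),interpolation=3)]))
c=snap('wrist','w0'); print(c['camera_matrix'],-c['R'].T@c['t'],c['R'])
E
```

```text
shaft [0.55362032 0.28173553 0.154     ] axle [0.50391263 0.12893351 0.134     ] hub [ 0.60183111 -0.2107564   0.095     ]
tray [array([0.62479041, 0.31347502, 0.03      ]), array([0.53883352, 0.06629141, 0.03      ]), array([0.4324477 , 0.10013108, 0.03      ]), array([0.51214814, 0.34615334, 0.03      ])] [0.52705494 0.20651271 0.03      ]
glue [ 0.77475124 -0.00152892  0.15      ] base [ 0.59609961 -0.21014796  0.009     ]
motor end [ 0.74492595 -0.14539486  0.06      ]
in side: shaft top [273.8717347  157.98839809] hub [389.36629747 309.99000352]
[[295.07822524   0.         326.41635738]
 [  0.         295.07822524 202.07304257]
 [  0.           0.           1.        ]] [ 0.2410803  -0.49831222  0.37352733] [[ 3.16530609e-01 -9.48582192e-01  4.45544402e-04]
 [-9.11458390e-01 -3.04012654e-01  2.77164047e-01]
 [-2.62777428e-01 -8.81369997e-02 -9.60822508e-01]]
```

View pics/c2.png

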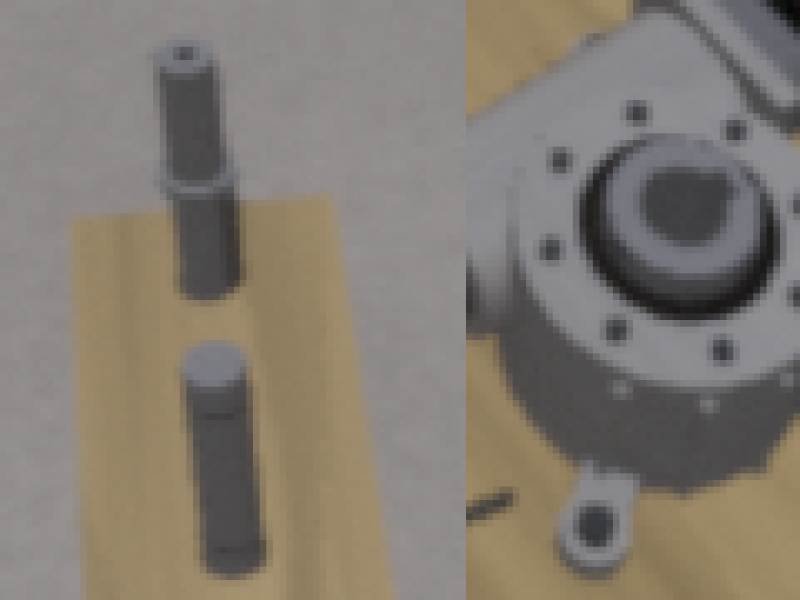

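The top and side views agree on the shaft (0.554,0.282) and the hub (0.602,-0.211) to about 3 mm. In the side view the keyway notch points right and slightly up, and the key appears at the right of the shaft, so roughly world +x. I'll move the wrist camera next to the shaft.

Call:
jog_arm --commands '[[[1, -0.91, 0.06], [0, 0, 0], 1], [[1, -0.91, 0.06], [0, 0, 0], 1], [[1, -0.91, 0.06], [0, 0, 0], 1], [[1, -0.91, 0.06], [0, 0, 0], 1]]'

```text
time: 0.48
eef_pos: [0.2424, -0.3998, 0.3983]
orientation: [[0.947, 0.32, 0.0], [0.32, -0.947, 0.001], [0.0, -0.001, -1.0]]
force: [-0.1, 0.2, -0.7]
grip_width: 0.0851
finger_force: 0.0
```

Call:
jog_arm --commands '[[[1, -0.91, 0.06], [0, 0, 0], 1], [[1, -0.91, 0.06], [0, 0, 0], 1], [[1, -0.91, 0.06], [0, 0, 0], 1], [[1, -0.91, 0.06], [0, 0, 0], 1]]'

```text
time: 0.82
eef_pos: [0.308, -0.2818, 0.3925]
orientation: [[0.947, 0.321, 0.0], [0.321, -0.947, 0.001], [0.0, -0.001, -1.0]]
force: [-0.2, 0.1, 0.1]
grip_width: 0.0854
finger_force: 0.0
```

Call:
jog_arm --commands '[[[1, -0.91, 0.06], [0, 0, 0], 1], [[1, -0.91, 0.06], [0, 0, 0], 1], [[1, -0.91, 0.06], [0, 0, 0], 1], [[1, -0.91, 0.06], [0, 0, 0], 1]]'

```text
time: 1.15
eef_pos: [0.374, -0.1638, 0.3866]
orientation: [[0.947, 0.321, 0.0], [0.321, -0.947, 0.001], [0.0, -0.001, -1.0]]
force: [-0.0, -1.4, -0.1]
grip_width: 0.0853
finger_force: 0.0
```

Call:
jog_arm --commands '[[[1, -0.91, 0.06], [0, 0, 0], 1], [[1, -0.91, 0.06], [0, 0, 0], 1], [[1, -0.91, 0.06], [0, 0, 0], 1], [[1, -0.91, 0.06], [0, 0, 0], 1]]'

```text
time: 1.48
eef_pos: [0.44, -0.0456, 0.3804]
orientation: [[0.947, 0.321, 0.0], [0.321, -0.947, 0.001], [0.0, -0.001, -1.0]]
force: [0.4, -0.5, 1.0]
grip_width: 0.0855
finger_force: 0.0
```

Call:
jog_arm --commands '[[[1, -0.91, 0.06], [0, 0, 0], 1], [[1, -0.91, 0.06], [0, 0, 0], 1], [[1, -0.91, 0.06], [0, 0, 0], 1], [[1, -0.91, 0.06], [0, 0, 0], 1]]'

```text
time: 1.82
eef_pos: [0.5059, 0.0724, 0.3741]
orientation: [[0.947, 0.321, -0.0], [0.321, -0.947, 0.001], [0.0, -0.001, -1.0]]
force: [-0.3, -0.6, -1.0]
grip_width: 0.0859
finger_force: 0.0
```

Call:
jog_arm --commands '[[[1, -0.91, 0.06], [0, 0, 0], 1], [[1, -0.91, 0.06], [0, 0, 0], 1], [[1, -0.91, 0.06], [0, 0, 0], 1], [[1, -0.91, 0.06], [0, 0, 0], 1]]'

```text
time: 2.15
eef_pos: [0.5716, 0.1904, 0.3676]
orientation: [[0.947, 0.32, -0.001], [0.32, -0.947, 0.0], [-0.0, -0.0, -1.0]]
force: [-0.3, -0.1, -0.2]
grip_width: 0.0857
finger_force: 0.0
```

Call:
jog_arm --commands '[[[1, -0.91, 0.06], [0, 0, 0], 1], [[1, -0.91, 0.06], [0, 0, 0], 1], [[1, -0.91, 0.06], [0, 0, 0], 1], [[1, -0.91, 0.06], [0, 0, 0], 1], [[1, -0.91, 0.06], [0, 0, 0], 1]]'

```text
time: 2.57
eef_pos: [0.6368, 0.3067, 0.3607]
orientation: [[0.947, 0.32, -0.002], [0.32, -0.947, -0.001], [-0.002, 0.0, -1.0]]
force: [0.0, -1.2, -0.5]
grip_width: 0.0855
finger_force: 0.0
```

```bash
python3 - <<'E'
from h import *
o=observe();print(o['time'],o['eef_pos'],o['joint_pos'])
c=snap('wrist','w1');print(-c['R'].T@c['t'],proj(c,[.5536,.2817,.154]),proj(c,[.5536,.2817,.03]))
E
```

```text
2.5667 [0.63678405 0.30665994 0.36073429] [ 3.96992891e-01  6.94707971e-01  1.04363374e+00 -3.01354876e-06
  1.40521678e+00  1.64198524e+00]
[0.70280083 0.32980145 0.32992948] [323.37614491 342.06629882] [324.27798311 261.43757071]
```

View pics/w1.png

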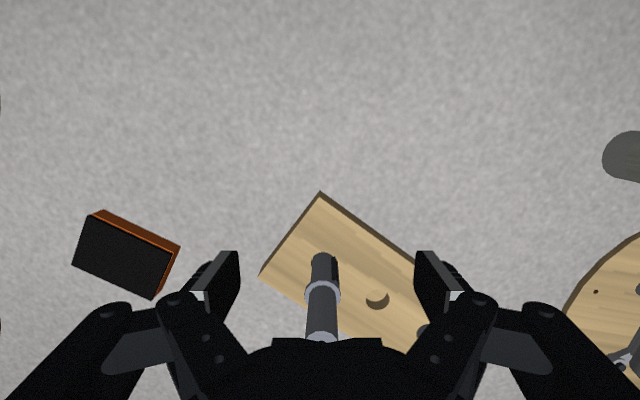

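In the wrist view the shaft stands between the fingers at (323,290), with its collar at (322,292) and its top at (321,335). I'll enlarge it to find the key.

```bash
python3 - <<'E'
from h import *
c=load('w1');i=c['pixels'][:,:,::-1]
k=cv2.resize(i[240:345,280:370],(514,600),interpolation=3)
k=np.clip(k.astype(float)*1.8,0,255).astype(np.uint8)
b=load('side0')
cv2.imwrite('pics/c3.png',k)
# side/top: predicted keyway notch
h=np.array([.6018,-.2108,.095])
for d in range(-60,61,20):
    t=np.radians(d);p=h+.0165*np.array([np.cos(t),np.sin(t),0]);q=proj(b,p)-proj(b,h);print(d,q)
E
```

```text
-60 [7.59790145 4.20976874]
-40 [8.35242599 1.8022942 ]
-20 [ 8.09304113 -0.79678476]
0 [ 6.86696392 -3.27224748]
20 [ 4.8339662 -5.3331898]
40 [ 2.24174757 -6.74437458]
60 [-0.60488693 -7.34842951]
```

View pics/c3.png

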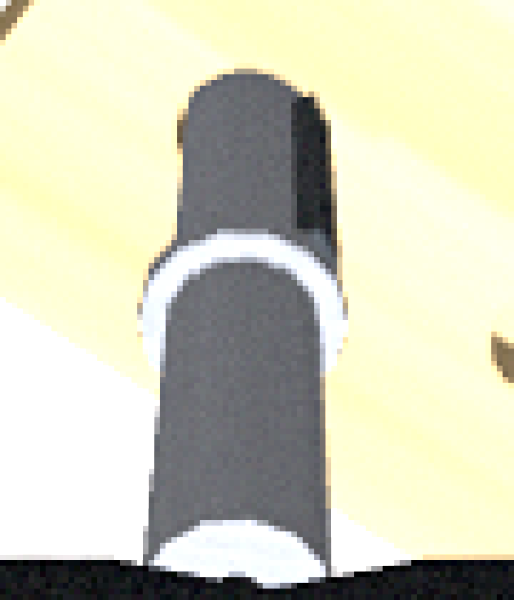

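The crop shows the key as a dark stripe on the right of the shaft, at crop columns 292–332 and rows 95–235. I'll compare it with a model to get its angle.

```bash
python3 - <<'E'
from h import *
c=load('w1')
def crop(X): p=proj(c,X); return (p-[280,240]+.5)*5.714
def edges(xy,r,z):
    o=-c['R'].T@c['t']; d=o[:2]-xy; D=np.hypot(*d); a=np.arctan2(d[1],d[0]); b=np.arccos(r/D)
    return [crop([*(xy+r*np.array([np.cos(a+s*b),np.sin(a+s*b)])),z]).round(0) for s in(-1,1)]
for xy in([.5536,.2817],):
    xy=np.array(xy)
    print('top',crop([*xy,.154]),'upper',edges(xy,.0125,.12),'collar top ctr',crop([*xy,.094]),edges(xy,.017,.094),'low',edges(xy,.0125,.06),edges(xy,.0125,.04))
    for d in range(-90,1,10):
        t=np.radians(d);R=np.array([[np.cos(t),-np.sin(t)],[np.sin(t),np.cos(t)]])
        print(d,[crop([*(xy+R@np.array(q)),.055]).round(0).tolist() for q in[(.01184,.004),(.016,.004),(.016,-.004),(.01184,-.004)]])
i=c['pixels']; 
for r in (260,265,270,275): print(r,i[r,308:342].mean(1).round(0).astype(int).tolist())
print('up',i[305,300:345].mean(1).round(0).astype(int).tolist())
E
```

```text
top [250.70829202 586.06383144] upper [array([338., 411.]), array([167., 409.])] collar top ctr [253.75759962 313.13161301] [array([359., 304.]), array([148., 302.])] low [array([324., 200.]), array([186., 198.])] [array([321., 146.]), array([190., 145.])]
-90 [[324.0, 190.0], [345.0, 196.0], [331.0, 233.0], [309.0, 226.0]]
-80 [[323.0, 179.0], [345.0, 182.0], [338.0, 220.0], [316.0, 218.0]]
-70 [[320.0, 169.0], [342.0, 168.0], [343.0, 207.0], [320.0, 208.0]]
-60 [[315.0, 159.0], [337.0, 155.0], [345.0, 193.0], [323.0, 197.0]]
-50 [[308.0, 150.0], [329.0, 143.0], [345.0, 179.0], [323.0, 187.0]]
-40 [[299.0, 143.0], [319.0, 132.0], [342.0, 166.0], [322.0, 176.0]]
-30 [[289.0, 136.0], [307.0, 123.0], [336.0, 153.0], [318.0, 166.0]]
-20 [[279.0, 132.0], [293.0, 116.0], [327.0, 140.0], [313.0, 157.0]]
-10 [[267.0, 129.0], [278.0, 111.0], [317.0, 130.0], [306.0, 148.0]]
0 [[255.0, 128.0], [262.0, 108.0], [304.0, 121.0], [297.0, 141.0]]
260 [160, 162, 157, 106, 69, 61, 64, 66, 63, 64, 64, 61, 61, 58, 61, 61, 58, 57, 60, 62, 57, 59, 59, 35, 24, 27, 23, 28, 76, 139, 162, 153, 150, 146]
265 [150, 155, 147, 76, 63, 63, 65, 61, 63, 61, 66, 60, 60, 62, 61, 62, 61, 60, 58, 61, 61, 60, 60, 39, 27, 23, 26, 25, 20, 54, 175, 168, 166, 165]
270 [157, 157, 158, 133, 61, 62, 65, 59, 64, 62, 65, 63, 62, 60, 61, 59, 62, 58, 60, 62, 60, 59, 59, 44, 22, 27, 26, 25, 21, 32, 101, 169, 162, 159]
275 [153, 156, 162, 83, 64, 63, 63, 62, 63, 65, 61, 64, 60, 59, 64, 59, 62, 59, 59, 60, 58, 60, 59, 51, 23, 24, 24, 30, 18, 21, 64, 167, 163, 162]
up [164, 162, 160, 158, 157, 157, 159, 159, 83, 62, 63, 63, 62, 63, 64, 67, 63, 62, 63, 59, 61, 63, 62, 61, 59, 60, 58, 61, 59, 57, 58, 57, 56, 57, 55, 61, 108, 147, 146, 146, 148, 151, 152, 151, 151]
```

Taking the best fit, the key's azimuth is about -39°, the keyway is at about 0°, and the shaft is at (0.5532,0.283). A grasp at the present yaw suits both ends of the move. Next I'll centre over the shaft and descend.

Call:
jog_arm --commands '[[[-0.4, -0.02, 0], [0, 0, 0], 1], [[-0.87, -0.043, 0], [0, 0, 0], 1], [[-0.87, -0.043, 0], [0, 0, 0], 1], [[-0.87, -0.043, 0], [0, 0, 0], 1]]'

```text
time: 2.95
eef_pos: [0.5503, 0.2796, 0.3634]
orientation: [[0.948, 0.318, -0.0], [0.318, -0.948, -0.0], [-0.001, 0.0, -1.0]]
force: [0.1, -0.9, 1.0]
grip_width: 0.0852
finger_force: 0.0
```

```bash
python3 - <<'E'
from h import *
o=observe();p=o['eef_pos'];R=o['orientation'];print(p,R@np.array([0,0,1]),R.T@(np.array([.5532,.283,.284])-p))
E
```

```text
[0.55033373 0.27964554 0.36336723] [-4.69215221e-04 -4.38467693e-04 -9.99999794e-01] [ 0.00382943 -0.00229193  0.0793644 ]
```

Call:
jog_arm --commands '[[[0.04, -0.023, 0.2], [0, 0, 0], 1], [[0.04, -0.023, 0.5], [0, 0, 0], 1], [[0.04, -0.023, 0.79], [0, 0, 0], 1], [[0.04, -0.023, 0.79], [0, 0, 0], 1], [[0.04, -0.023, 0.79], [0, 0, 0], 1]]'

```text
time: 3.37
eef_pos: [0.5559, 0.2843, 0.2837]
orientation: [[0.948, 0.317, -0.001], [0.317, -0.948, -0.001], [-0.001, 0.0, -1.0]]
force: [0.6, 0.8, 0.2]
grip_width: 0.0851
finger_force: 0.0
```

```bash
python3 - <<'E'
from h import *
o=observe();print(o['eef_pos'],o['force'])
c=snap('side','s2');i=c['pixels'][:,:,::-1]
cv2.imwrite('pics/c4.png',cv2.resize(i[110:250,215:335],(480,560),interpolation=3))
E
```

```text
[0.55586207 0.28431729 0.28365603] [0.63020053 0.76180064 0.19235038]
```

View pics/c4.png

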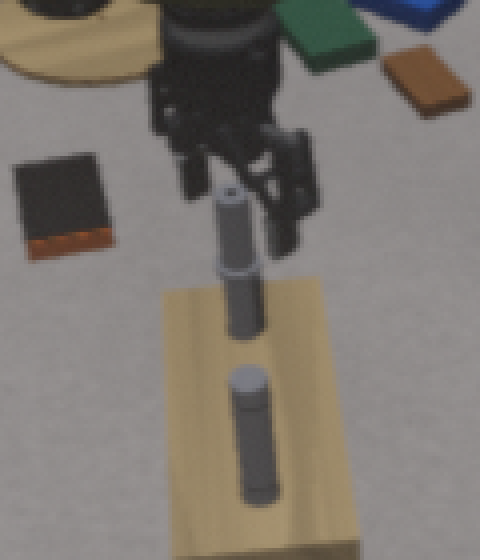

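The side view shows the shaft between the pads. The pad-tip midpoint is near crop (237,226), against the shaft axis at (236,232). I'll make a small correction and close gently.

Call:
jog_arm --commands '[[[-0.028, 0, 0], [0, 0, 0], 1], [[-0.028, 0, 0], [0, 0, 0], 0.4], [[-0.028, 0, 0], [0, 0, 0], 0.25], [[-0.028, 0, 0], [0, 0, 0], 0.25], [[-0.028, 0, 0], [0, 0, 0], 0.25]]' --force 40

```text
time: 3.83
eef_pos: [0.5525, 0.2842, 0.2843]
orientation: [[0.948, 0.318, 0.001], [0.318, -0.948, 0.0], [0.001, -0.0, -1.0]]
force: [0.8, -0.2, -0.3]
grip_width: 0.039
finger_force: 0.0
```

Call:
jog_arm --commands '[[[0, 0, 0], [0, 0, 0], 0], [[0, 0, 0], [0, 0, 0], 0], [[0, 0, 0], [0, 0, 0], 0], [[0, 0, 0], [0, 0, 0], 0], [[0, 0, 0], [0, 0, 0], 0]]' --force 90

```text
time: 4.25
eef_pos: [0.5527, 0.2841, 0.2842]
orientation: [[0.948, 0.318, 0.001], [0.318, -0.948, 0.0], [0.001, 0.0, -1.0]]
force: [-0.3, -2.0, 5.9]
grip_width: 0.0232
finger_force: 87.9
```

Call:
jog_arm --commands '[[[0, 0, -0.1], [0, 0, 0], 0], [[0, 0, -0.2], [0, 0, 0], 0], [[0, 0, -0.4], [0, 0, 0], 0], [[0, 0, -0.7], [0, 0, 0], 0], [[0, 0, -0.8], [0, 0, 0], 0]]'

```text
time: 4.67
eef_pos: [0.5526, 0.2843, 0.3681]
orientation: [[0.948, 0.318, 0.004], [0.318, -0.948, 0.002], [0.005, -0.001, -1.0]]
force: [1.7, 0.2, -4.0]
grip_width: 0.0233
finger_force: 88.9
```

Call:
jog_arm --commands '[[[0, 0, -0.3], [0, 0, 0], 0], [[0, 0, -0.6], [0, 0, 0], 0], [[0, 0, -0.7], [0, 0, 0], 0], [[0, 0, -0.7], [0, 0, 0], 0], [[0, 0, -0.7], [0, 0, 0], 0]]'

```text
time: 5.08
eef_pos: [0.5524, 0.2841, 0.4323]
orientation: [[0.948, 0.318, -0.001], [0.318, -0.948, -0.0], [-0.001, 0.0, -1.0]]
force: [-0.3, -0.5, -6.3]
grip_width: 0.0231
finger_force: 89.1
```

Grasped and lifted. Next I'll turn by about +35° and start across.

Call:
jog_arm --commands '[[[-0.05, 0.17, 0], [0, 0, -0.039], 0], [[-0.1, 0.34, 0], [0, 0, -0.078], 0], [[-0.16, 0.52, 0], [0, 0, -0.117], 0], [[-0.21, 0.7, 0], [0, 0, -0.156], 0], [[-0.26, 0.87, 0], [0, 0, -0.195], 0]]'

```text
time: 5.5
eef_pos: [0.5555, 0.1925, 0.4308]
orientation: [[0.588, 0.809, -0.004], [0.809, -0.588, -0.001], [-0.003, -0.002, -1.0]]
force: [-0.0, 1.3, -5.5]
grip_width: 0.0233
finger_force: 89.0
```

```bash
python3 - <<'E'
from h import *
o=observe();p=o['eef_pos'];R=o['orientation'];x=R[:,0];print(p,np.degrees(np.arctan2(x[1],x[0])),o['joint_pos'])
t=np.array([.6018,-.2108,0])-.06*x;t[2]=.42;print(t,R.T@(t-p))
E
```

```text
[0.55552433 0.19249862 0.43079398] 54.00194934483115 [ 2.71278975e-01  3.68048003e-01  1.36993689e+00 -2.41347702e-05
  1.40764366e+00  8.99571407e-01]
[ 0.56653471 -0.25934197  0.42      ] [-0.35904823  0.27450949  0.01125017]
```

Call:
jog_arm --commands '[[[-0.3, 0.23, 0], [0, 0, 0], 0], [[-0.6, 0.46, 0], [0, 0, 0], 0], [[-0.9, 0.69, 0.03], [0, 0, 0], 0], [[-0.9, 0.69, 0.03], [0, 0, 0], 0]]'

```text
time: 5.83
eef_pos: [0.5578, 0.0748, 0.4276]
orientation: [[0.596, 0.803, -0.004], [0.803, -0.596, -0.002], [-0.004, -0.002, -1.0]]
force: [-0.4, -0.6, -6.1]
grip_width: 0.0233
finger_force: 89.6
```

Call:
jog_arm --commands '[[[-0.3, 0.23, 0], [0, 0, 0], 0], [[-0.6, 0.46, 0], [0, 0, 0], 0], [[-0.9, 0.69, 0.03], [0, 0, 0], 0], [[-0.9, 0.69, 0.03], [0, 0, 0], 0]]'

```text
time: 6.17
eef_pos: [0.5598, -0.0386, 0.4245]
orientation: [[0.596, 0.803, -0.004], [0.803, -0.596, -0.001], [-0.004, -0.003, -1.0]]
force: [-0.1, 1.1, -6.4]
grip_width: 0.0231
finger_force: 90.3
```

Call:
jog_arm --commands '[[[-0.3, 0.23, 0], [0, 0, 0], 0], [[-0.6, 0.46, 0], [0, 0, 0], 0], [[-0.9, 0.69, 0.03], [0, 0, 0], 0], [[-0.9, 0.69, 0.03], [0, 0, 0], 0]]'

```text
time: 6.5
eef_pos: [0.5618, -0.1521, 0.4213]
orientation: [[0.596, 0.803, -0.004], [0.803, -0.596, -0.0], [-0.003, -0.003, -1.0]]
force: [0.8, 0.8, -6.9]
grip_width: 0.0231
finger_force: 90.9
```

Call:
jog_arm --commands '[[[-0.3, 0.23, 0], [0, 0, 0], 0], [[-0.6, 0.46, 0], [0, 0, 0], 0], [[-0.87, 0.67, 0.03], [0, 0, 0], 0], [[-0.87, 0.67, 0.03], [0, 0, 0], 0], [[-0.87, 0.67, 0.03], [0, 0, 0], 0]]'

```text
time: 6.92
eef_pos: [0.5644, -0.2582, 0.4184]
orientation: [[0.595, 0.804, -0.004], [0.804, -0.595, 0.002], [-0.001, -0.005, -1.0]]
force: [-0.0, 0.3, -5.6]
grip_width: 0.0229
finger_force: 91.4
```

```bash
python3 - <<'E'
from h import *
o=observe();p=o['eef_pos'];R=o['orientation'];x=R[:,0];print(p,np.degrees(np.arctan2(x[1],x[0])),o['force'])
c=snap('wrist','w2');q=proj(c,[.6018,-.2108,.095]);print(q)
i=c['pixels'][:,:,::-1];u,v=int(q[0])-40,max(0,int(q[1])-40);print(u,v)
k=cv2.resize(i[v:v+80,u:u+80],(400,400),interpolation=3);k=np.clip(k*1.5,0,255).astype(np.uint8)
m=cv2.resize(i,(400,250)); m=np.vstack([m,np.zeros((150,400,3),np.uint8)])
cv2.imwrite('pics/c5.png',np.hstack([k,m]))
E
```

```text
[ 0.56440971 -0.25815476  0.41840896] 53.49662451808943 [-0.01342356  0.31550728 -5.64707796]
[330.44803896 127.60105566]
290 87
```

View pics/c5.png

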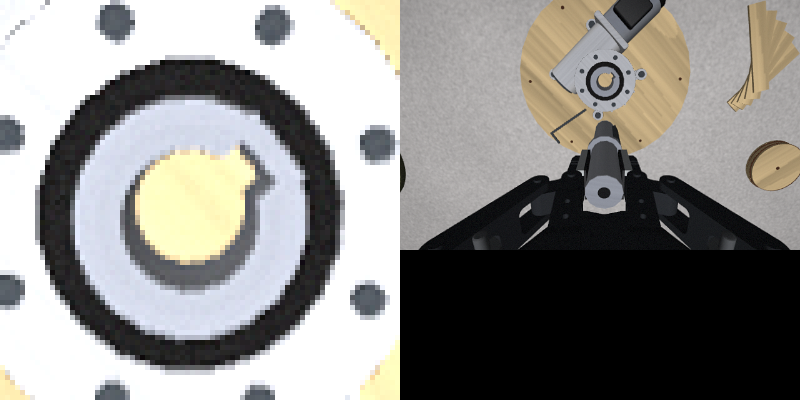

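The crop shows the hub face centred at (190.5,217.5), which is pixel (327.6,130.0). The middle of the keyway notch's outer edge is at crop (257,164), pixel (340.9,119.3).

```bash
python3 - <<'E'
from h import *
c=load('w2');h=atz(c,327.6,130.,.095);n=atz(c,340.9,119.3,.095);d=n-h
print(h,np.linalg.norm(d),np.degrees(np.arctan2(d[1],d[0])), 'diam',np.linalg.norm(atz(c,290+73/5-.5,130,.095)-atz(c,290+308/5-.5,130,.095)))
o=observe();print(o['orientation'],o['joint_pos'][5])
# held shaft axis in wrist image: silhouette columns
i=c['pixels']
for z in (.145,.16,.17): print(z,proj(c,[*o['eef_pos'][:2],z]))
cv2.imwrite('pics/c6.png',cv2.resize(i[180:345,270:380,::-1],(400,600),interpolation=3))
E
```

```text
[ 0.59825451 -0.21097479  0.095     ] 0.01616505640158194 1.5479177402662838 diam 0.045394924998328624
[[ 5.93650926e-01  8.04715761e-01 -3.33497710e-03]
 [ 8.04722587e-01 -5.93647664e-01  2.00218740e-03]
 [-3.68609606e-04 -3.87233180e-03 -9.99992435e-01]] 0.14945981196820593
0.145 [328.02067974 200.92673186]
0.16 [328.05864128 206.03991184]
0.17 [328.08659456 209.80689131]
```

View pics/c6.png

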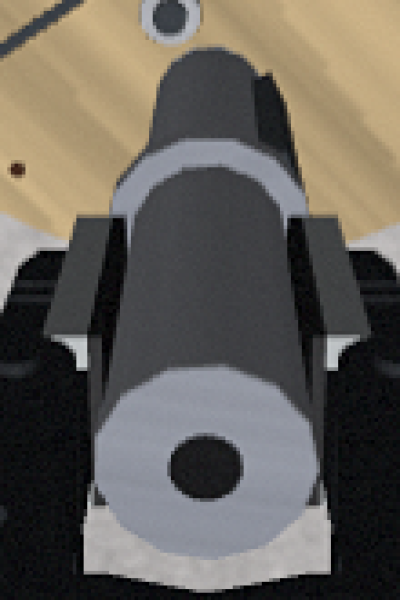

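The held shaft can calibrate the wrist camera: its top centre is at pixel (325.9,307.9) and its lower silhouette top edge is at row 193.2, with mid-column 326.2.

```bash
python3 - <<'E'
from h import *
c=load('w2');o=observe();p=o['eef_pos'];R=o['orientation']
def ax(l,r=0,a=0): return proj(c,p+R@np.array([r*np.cos(a),r*np.sin(a),l]))
print('top',ax(.13),'grip',ax(.155))
A=np.linspace(0,6.283,200)
for l,r in((.272,.009),(.267,.0125)): 
    P=np.array([ax(l,r,a) for a in A]);print(l,P.min(0),P.max(0))
for n,l,r in(('collarT',.19,.017),('top',.13,.0125)):
    P=np.array([ax(l,r,a) for a in A]);print(n,P.min(0),P.max(0))
# collar measured in crop: left112,right308, top138 ; top disc left 95 right 318 top 366 bottom 557
f=lambda x,y:(270+x/3.636-.5,180+y/3.636-.5)
print(f(112,138),f(308,210),f(95,366),f(318,557),f(158,48),f(255,48))
# key: dark stripe at crop base-left (256,75..140), outer right (273,75)->(297,200)
for d in range(-70,31,10):
    a=np.radians(d)
    w=[]
    for q in((.01184,.004),(.016,.004),(.016,-.004),(.01184,-.004)):
        s=np.hypot(*q);e=np.arctan2(q[1],q[0])
        X=p+s*np.array([np.cos(a+e),np.sin(a+e),0])-[0,0,.252]; w.append(((proj(c,X)-[270,180]+.5)*3.636).round(0).tolist())
    print(d,w)
E
```

```text
top [327.47696584 303.26326282] grip [327.25688705 270.93476333]
0.272 [316.18224007 191.42830289] [337.38671919 211.80388583]
0.267 [311.78142412 188.77455187] [341.80949789 217.58215229]
collarT [297.84224038 213.02074561] [356.25744003 266.97602147]
top [295.22145938 274.59203967] [359.72950932 330.11882704]
(300.3030803080308, 217.45379537953795) (354.2084708470847, 237.25577557755776) (295.6276127612761, 280.1600660066007) (356.95874587458746, 332.6903190319032) (312.9543454345435, 192.7013201320132) (339.63201320132015, 192.7013201320132)
-70 [[269.0, 120.0], [285.0, 130.0], [264.0, 159.0], [248.0, 149.0]]
-60 [[271.0, 111.0], [288.0, 118.0], [273.0, 150.0], [256.0, 143.0]]
-50 [[271.0, 101.0], [290.0, 105.0], [280.0, 139.0], [262.0, 135.0]]
-40 [[269.0, 92.0], [289.0, 93.0], [286.0, 128.0], [266.0, 127.0]]
-30 [[266.0, 82.0], [285.0, 80.0], [289.0, 116.0], [270.0, 118.0]]
-20 [[261.0, 74.0], [280.0, 69.0], [290.0, 103.0], [271.0, 108.0]]
-10 [[254.0, 66.0], [272.0, 58.0], [288.0, 90.0], [271.0, 98.0]]
0 [[247.0, 60.0], [262.0, 49.0], [284.0, 78.0], [268.0, 89.0]]
10 [[238.0, 55.0], [251.0, 41.0], [278.0, 66.0], [265.0, 80.0]]
20 [[228.0, 52.0], [239.0, 36.0], [270.0, 56.0], [259.0, 72.0]]
30 [[218.0, 50.0], [226.0, 33.0], [260.0, 47.0], [252.0, 65.0]]
```

The wrist picture is biased by about (-1.4,+4) px. Corrected for that, the hub is at about (0.602,-0.210), which agrees with the top view. The key is at about -9° and the keyway at about +1.5°. I'll move over the hub and turn 9°.

```bash
python3 - <<'E'
from h import *
c=load('w2');print(atz(c,329.1,126,.095))
o=observe();p=o['eef_pos'];R=o['orientation'];print(R.T@(np.array([.602,-.2100,.40])-p))
E
```

```text
[ 0.60164779 -0.20882017  0.095     ]
[0.05995872 0.00230498 0.0190514 ]
```

Call:
jog_arm --commands '[[[0.2, 0.01, 0], [0, 0, -0.02], 0], [[0.4, 0.02, 0], [0, 0, -0.04], 0], [[0.6, 0.023, 0.1], [0, 0, -0.05], 0], [[0.6, 0.023, 0.24], [0, 0, -0.05], 0], [[0.6, 0.023, 0.24], [0, 0, -0.05], 0]]'

```text
time: 7.38
eef_pos: [0.6025, -0.2074, 0.3938]
orientation: [[0.457, 0.89, -0.005], [0.89, -0.457, 0.002], [-0.0, -0.006, -1.0]]
force: [-0.8, 0.4, -6.9]
grip_width: 0.0232
finger_force: 91.3
```

```bash
python3 - <<'E'
from h import *
o=observe();p=o['eef_pos'];R=o['orientation'];x=R[:,0];print(p,R[:,2],np.degrees(np.arctan2(x[1],x[0])))
a=snap('side','s3');b=snap('top','t3');print(proj(a,[.602,-.21,.095]),proj(a,p-[0,0,.272]))
i=a['pixels'][:,:,::-1];j=b['pixels'][:,:,::-1]
cv2.imwrite('pics/c7.png',np.hstack([cv2.resize(i[250:345,345:440],(570,570),interpolation=3)]))
E
```

```text
[ 0.60249218 -0.20737313  0.39378338] [-0.00523378  0.00233128 -0.99998359] 62.81670237262756
[389.22165378 309.64857243] [390.48109716 301.37441343]
```

View pics/c7.png

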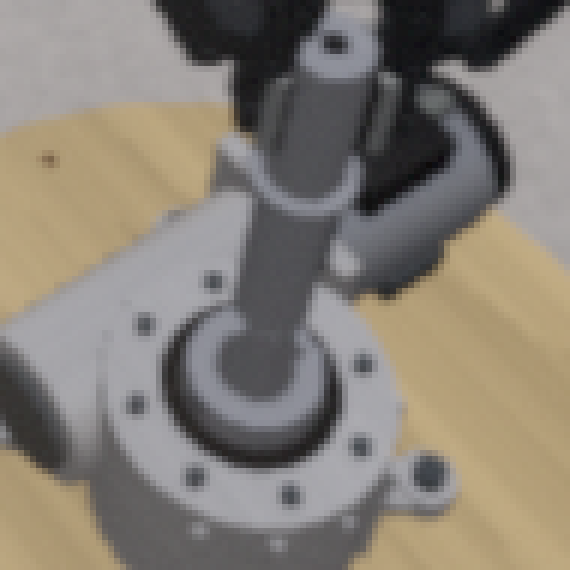

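```bash
python3 - <<'E'
from h import *
a=load('s3');o=observe();p=o['eef_pos'];R=o['orientation']
for l in(.13,.155,.19,.196,.267): print(l,((proj(a,p+R[:,2]*l)-[345,250]+.5)*6).round(1))
def edges(l,r):
    P=np.array([(proj(a,p+R@np.array([r*np.cos(t),r*np.sin(t),l]))-[345,250]+.5)*6 for t in np.linspace(0,6.28,90)]);return P.min(0).round(),P.max(0).round()
print(edges(.13,.0125),edges(.19,.017),edges(.267,.0125))
for h in([.6018,-.2108,.095],[.6016,-.2088,.095],[.600,-.2115,.095]):
    print(h,((proj(a,h)-[345,250]+.5)*6).round(1))
g=a['pixels'].mean(2).astype(int)
for r in(295,300,303): print(r,g[r,378:402].tolist())
for r in(308,311,314): print(r,g[r,370:408].tolist())
E
```

```text
0.13 [346.6  40.5]
0.155 [332.8  94. ]
0.19 [314.7 164.2]
0.196 [311.7 175.7]
0.267 [279.2 302.1]
(array([301.,   5.]), array([392.,  77.])) (array([257., 117.]), array([373., 213.])) (array([240., 268.]), array([318., 337.]))
[0.6018, -0.2108, 0.095] [269.2 363.1]
[0.6016, -0.2088, 0.095] [265.3 358.4]
[0.6, -0.2115, 0.095] [265.9 367. ]
295 [160, 138, 122, 133, 157, 165, 138, 89, 79, 80, 81, 81, 83, 80, 82, 82, 80, 81, 78, 76, 80, 88, 107, 134]
300 [165, 162, 149, 131, 126, 110, 87, 80, 82, 81, 82, 82, 83, 81, 82, 81, 81, 82, 115, 153, 168, 168, 169, 162]
303 [93, 124, 140, 146, 146, 145, 140, 119, 91, 83, 83, 84, 81, 82, 80, 79, 83, 103, 143, 165, 169, 169, 168, 169]
308 [165, 154, 116, 60, 42, 71, 120, 144, 146, 145, 139, 113, 84, 79, 83, 79, 80, 82, 83, 82, 80, 79, 80, 80, 91, 116, 137, 138, 118, 117, 147, 165, 167, 167, 157, 148, 158, 165]
311 [163, 131, 63, 38, 53, 76, 121, 145, 147, 145, 132, 101, 80, 82, 81, 80, 81, 81, 81, 82, 79, 79, 79, 91, 124, 143, 146, 145, 124, 80, 72, 133, 161, 144, 102, 74, 92, 141]
314 [164, 134, 70, 44, 50, 68, 88, 123, 143, 147, 145, 140, 124, 101, 87, 81, 81, 82, 82, 81, 80, 81, 93, 121, 141, 145, 146, 145, 122, 68, 39, 76, 137, 166, 168, 167, 167, 168]
```

After allowing for the biases measured on the held shaft, the hub estimate is (0.6013,-0.2095). I'll compute the correction, including the small tilt.

```bash
cat >> h.py <<'E'
from scipy.spatial.transform import Rotation as Ro
def go(x,y,z,yaw=None):
    o=observe();p=o['eef_pos'];R=o['orientation'];a=np.arctan2(R[1,0],R[0,0]) if yaw is None else np.radians(yaw)
    D=np.array([[np.cos(a),np.sin(a),0],[np.sin(a),-np.cos(a),0],[0,0,-1]])
    print('t',o['time'],'p',p.round(4),'yaw',np.degrees(np.arctan2(R[1,0],R[0,0])).round(1),'F',o['force'].round(1),'T',o['torque'].round(2))
    print('shift',(R.T@(np.array([x,y,z])-p)*10).round(3),'turn',(Ro.from_matrix(R.T@D).as_rotvec()/np.pi).round(4),'zcol',R[:,2].round(4))
E
python3 -c "
from h import *
go(.6013,-.2095,.377)"
```

```text
t 7.4833 p [ 0.6021 -0.2088  0.3969] yaw 62.7 F [ 1.1  0.  -5.7] T [ 0.01 -0.01 -0.05]
shift [-0.009 -0.003  0.199] turn [-0.0006  0.0001 -0.    ] zcol [-1.8e-03  7.0e-04 -1.0e+00]
```

Call:
jog_arm --commands '[[[-0.01, 0, 0.06], [0, 0, 0], 0], [[-0.01, 0, 0.12], [0, 0, 0], 0], [[-0.01, 0, 0.19], [0, 0, 0], 0], [[-0.01, 0, 0.19], [0, 0, 0], 0], [[-0.01, 0, 0.19], [0, 0, 0], 0]]'

```text
time: 7.9
eef_pos: [0.6015, -0.2107, 0.3782]
orientation: [[0.46, 0.888, -0.001], [0.888, -0.46, 0.0], [-0.0, -0.001, -1.0]]
force: [1.1, -0.1, -5.2]
grip_width: 0.0234
finger_force: 91.3
```

```bash
python3 - <<'E'
from h import *
go(.6013,-.2095,.362)
a=snap('side','s4');g=a['pixels'][:,:,::-1]
go(.6013,-.2095,.362)
cv2.imwrite('pics/c8.png',cv2.resize(g[270:340,355:425],(560,560),interpolation=3))
E
```

```text
t 7.9 p [ 0.6015 -0.2107  0.3782] yaw 62.6 F [ 1.1 -0.1 -5.2] T [-0.03 -0.03  0.  ]
shift [ 0.01  -0.007  0.162] turn [-0.0003  0.     -0.    ] zcol [-9.e-04  4.e-04 -1.e+00]
t 7.95 p [ 0.6015 -0.2106  0.3787] yaw 62.6 F [ 0.9  0.3 -4.6] T [-0.   -0.07 -0.05]
shift [ 0.009 -0.007  0.167] turn [-0. -0.  0.] zcol [-1.e-04  1.e-04 -1.e+00]
```

View pics/c8.png

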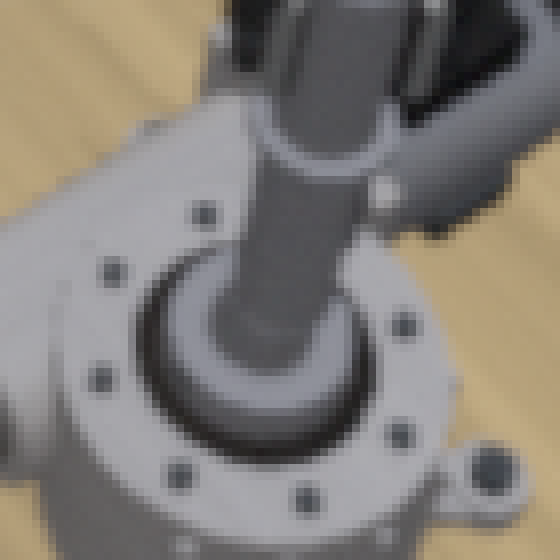

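The nose looks centred over the bore, with its mid-column at 263–270 in the crop for both. I'll descend in small steps and watch the force.

Call:
jog_arm --commands '[[[0.01, -0.005, 0.04], [0, 0, 0], 0], [[0.01, -0.005, 0.08], [0, 0, 0], 0], [[0.01, -0.005, 0.12], [0, 0, 0], 0], [[0.01, -0.005, 0.14], [0, 0, 0], 0], [[0.01, -0.005, 0.14], [0, 0, 0], 0]]'

```text
time: 8.37
eef_pos: [0.6015, -0.2094, 0.364]
orientation: [[0.459, 0.888, -0.001], [0.888, -0.459, 0.0], [-0.0, -0.001, -1.0]]
force: [-0.8, 1.1, -5.6]
grip_width: 0.0231
finger_force: 91.7
```

Call:
jog_arm --commands '[[[0, 0, 0.01], [0, 0, 0], 0], [[0, 0, 0.02], [0, 0, 0], 0], [[0, 0, 0.03], [0, 0, 0], 0], [[0, 0, 0.03], [0, 0, 0], 0]]'

```text
time: 8.7
eef_pos: [0.6015, -0.2094, 0.363]
orientation: [[0.459, 0.888, 0.001], [0.888, -0.459, -0.001], [-0.0, 0.001, -1.0]]
force: [-5.4, 0.5, 5.6]
grip_width: 0.0231
finger_force: 92.7
```

Light contact: the hub pushes the nose towards -x, so I'll ease off a little and shift about 1 mm in -x.

Call:
jog_arm --commands '[[[-0.005, -0.009, -0.01], [0, 0, 0], 0], [[-0.005, -0.009, -0.01], [0, 0, 0], 0], [[-0.005, -0.009, 0.0], [0, 0, 0], 0], [[-0.005, -0.009, 0.01], [0, 0, 0], 0], [[-0.005, -0.009, 0.02], [0, 0, 0], 0]]'

```text
time: 9.12
eef_pos: [0.6005, -0.2094, 0.3614]
orientation: [[0.459, 0.888, 0.002], [0.888, -0.459, -0.001], [-0.0, 0.002, -1.0]]
force: [-7.5, 1.5, 16.7]
grip_width: 0.0229
finger_force: 93.5
```

Call:
jog_arm --commands '[[[-0.007, -0.013, -0.02], [0, 0, 0], 0], [[-0.007, -0.013, -0.02], [0, 0, 0], 0], [[-0.007, -0.013, -0.01], [0, 0, 0], 0], [[-0.007, -0.013, 0.0], [0, 0, 0], 0], [[-0.007, -0.013, 0.0], [0, 0, 0], 0]]'

```text
time: 9.53
eef_pos: [0.5991, -0.2094, 0.3588]
orientation: [[0.459, 0.888, -0.001], [0.888, -0.459, 0.0], [0.0, -0.001, -1.0]]
force: [-0.1, 0.3, -5.3]
grip_width: 0.0232
finger_force: 91.3
```

Call:
jog_arm --commands '[[[0, 0, 0.01], [0, 0, 0], 0], [[0, 0, 0.02], [0, 0, 0], 0], [[0, 0, 0.03], [0, 0, 0], 0], [[0, 0, 0.03], [0, 0, 0], 0]]'

```text
time: 9.87
eef_pos: [0.5991, -0.2094, 0.3563]
orientation: [[0.459, 0.888, -0.0], [0.888, -0.459, 0.0], [-0.0, -0.0, -1.0]]
force: [-0.3, 0.4, -5.3]
grip_width: 0.023
finger_force: 91.3
```

Call:
jog_arm --commands '[[[0, 0, 0.01], [0, 0, 0], 0], [[0, 0, 0.02], [0, 0, 0], 0], [[0, 0, 0.03], [0, 0, 0], 0], [[0, 0, 0.04], [0, 0, 0], 0], [[0, 0, 0.04], [0, 0, 0], 0]]'

```text
time: 10.28
eef_pos: [0.5991, -0.2094, 0.3524]
orientation: [[0.459, 0.888, -0.0], [0.888, -0.459, 0.0], [-0.0, -0.0, -1.0]]
force: [-1.1, -0.4, -6.4]
grip_width: 0.0231
finger_force: 91.3
```

Call:
jog_arm --commands '[[[0, 0, 0.01], [0, 0, 0], 0], [[0, 0, 0.02], [0, 0, 0], 0], [[0, 0, 0.03], [0, 0, 0], 0], [[0, 0, 0.04], [0, 0, 0], 0], [[0, 0, 0.04], [0, 0, 0], 0]]'

```text
time: 10.7
eef_pos: [0.5991, -0.2094, 0.3484]
orientation: [[0.459, 0.888, -0.0], [0.888, -0.459, 0.0], [-0.0, -0.0, -1.0]]
force: [-0.5, 0.9, -6.3]
grip_width: 0.0229
finger_force: 91.3
```

Call:
jog_arm --commands '[[[0, 0, 0.01], [0, 0, 0], 0], [[0, 0, 0.02], [0, 0, 0], 0], [[0, 0, 0.02], [0, 0, 0], 0]]'

```text
time: 10.95
eef_pos: [0.5991, -0.2094, 0.3464]
orientation: [[0.459, 0.888, -0.0], [0.888, -0.459, 0.0], [-0.0, -0.0, -1.0]]
force: [0.3, -0.7, -6.2]
grip_width: 0.023
finger_force: 91.3
```

Call:
jog_arm --commands '[[[0, 0, 0.01], [0, 0, 0], 0], [[0, 0, 0.02], [0, 0, 0], 0], [[0, 0, 0.02], [0, 0, 0], 0]]'

```text
time: 11.2
eef_pos: [0.5991, -0.2094, 0.3444]
orientation: [[0.459, 0.888, -0.0], [0.888, -0.459, 0.0], [0.0, -0.0, -1.0]]
force: [-0.5, -0.6, -5.5]
grip_width: 0.0233
finger_force: 91.3
```

Call:
jog_arm --commands '[[[0, 0, 0.01], [0, 0, 0], 0], [[0, 0, 0.01], [0, 0, 0], 0], [[0, 0, 0.01], [0, 0, 0], 0]]'

```text
time: 11.45
eef_pos: [0.5991, -0.2094, 0.3436]
orientation: [[0.459, 0.888, -0.0], [0.888, -0.459, 0.0], [0.0, -0.0, -1.0]]
force: [-0.3, 0.3, -6.6]
grip_width: 0.0233
finger_force: 91.3
```

No resistance at the expected key-stop depth, so the key may already be in the keyway. I'll continue gently.

Call:
jog_arm --commands '[[[0, 0, 0.01], [0, 0, 0], 0], [[0, 0, 0.02], [0, 0, 0], 0], [[0, 0, 0.03], [0, 0, 0], 0], [[0, 0, 0.03], [0, 0, 0], 0]]'

```text
time: 11.78
eef_pos: [0.5991, -0.2094, 0.3404]
orientation: [[0.459, 0.888, -0.0], [0.888, -0.459, 0.0], [0.0, -0.0, -1.0]]
force: [0.4, -0.2, -5.2]
grip_width: 0.0233
finger_force: 91.3
```

Call:
jog_arm --commands '[[[0, 0, 0.01], [0, 0, 0], 0], [[0, 0, 0.02], [0, 0, 0], 0], [[0, 0, 0.03], [0, 0, 0], 0], [[0, 0, 0.03], [0, 0, 0], 0]]'

```text
time: 12.12
eef_pos: [0.5991, -0.2094, 0.3374]
orientation: [[0.459, 0.888, -0.0], [0.888, -0.459, 0.0], [-0.0, -0.0, -1.0]]
force: [-0.3, -0.2, -5.5]
grip_width: 0.0229
finger_force: 91.3
```

The nose is now about 30 mm deep with no force, so the key is in the keyway. Home should be at TCP z of about 0.291.

Call:
jog_arm --commands '[[[0, 0, 0.02], [0, 0, 0], 0], [[0, 0, 0.04], [0, 0, 0], 0], [[0, 0, 0.06], [0, 0, 0], 0], [[0, 0, 0.08], [0, 0, 0], 0], [[0, 0, 0.08], [0, 0, 0], 0]]'

```text
time: 12.53
eef_pos: [0.5991, -0.2094, 0.3291]
orientation: [[0.459, 0.888, -0.001], [0.888, -0.459, 0.0], [0.0, -0.001, -1.0]]
force: [-0.4, -0.7, -5.7]
grip_width: 0.0234
finger_force: 91.3
```

Call:
jog_arm --commands '[[[0, 0, 0.02], [0, 0, 0], 0], [[0, 0, 0.04], [0, 0, 0], 0], [[0, 0, 0.06], [0, 0, 0], 0], [[0, 0, 0.08], [0, 0, 0], 0], [[0, 0, 0.08], [0, 0, 0], 0]]'

```text
time: 12.95
eef_pos: [0.5991, -0.2094, 0.3211]
orientation: [[0.459, 0.888, -0.001], [0.888, -0.459, 0.0], [0.0, -0.001, -1.0]]
force: [-0.2, -1.4, -5.9]
grip_width: 0.0231
finger_force: 91.3
```

Call:
jog_arm --commands '[[[0, 0, 0.02], [0, 0, 0], 0], [[0, 0, 0.04], [0, 0, 0], 0], [[0, 0, 0.06], [0, 0, 0], 0], [[0, 0, 0.08], [0, 0, 0], 0], [[0, 0, 0.08], [0, 0, 0], 0]]'

```text
time: 13.37
eef_pos: [0.5991, -0.2094, 0.3131]
orientation: [[0.459, 0.888, -0.001], [0.888, -0.459, 0.0], [0.0, -0.001, -1.0]]
force: [-0.2, -0.5, -6.8]
grip_width: 0.0229
finger_force: 91.3
```

Call:
jog_arm --commands '[[[0, 0, 0.02], [0, 0, 0], 0], [[0, 0, 0.04], [0, 0, 0], 0], [[0, 0, 0.06], [0, 0, 0], 0], [[0, 0, 0.08], [0, 0, 0], 0], [[0, 0, 0.08], [0, 0, 0], 0]]'

```text
time: 13.78
eef_pos: [0.599, -0.2094, 0.3051]
orientation: [[0.459, 0.888, -0.001], [0.888, -0.459, 0.0], [-0.0, -0.001, -1.0]]
force: [-1.0, -0.4, -5.8]
grip_width: 0.0232
finger_force: 91.3
```

Call:
jog_arm --commands '[[[0, 0, 0.02], [0, 0, 0], 0], [[0, 0, 0.04], [0, 0, 0], 0], [[0, 0, 0.06], [0, 0, 0], 0], [[0, 0, 0.06], [0, 0, 0], 0]]'

```text
time: 14.12
eef_pos: [0.599, -0.2094, 0.2992]
orientation: [[0.459, 0.888, -0.0], [0.888, -0.459, 0.0], [0.0, -0.001, -1.0]]
force: [0.5, -1.0, -5.9]
grip_width: 0.023
finger_force: 91.3
```

Call:
jog_arm --commands '[[[0, 0, 0.01], [0, 0, 0], 0], [[0, 0, 0.02], [0, 0, 0], 0], [[0, 0, 0.03], [0, 0, 0], 0], [[0, 0, 0.03], [0, 0, 0], 0]]'

```text
time: 14.45
eef_pos: [0.5991, -0.2094, 0.2965]
orientation: [[0.459, 0.888, -0.0], [0.888, -0.459, 0.0], [0.0, -0.0, -1.0]]
force: [-0.2, -1.1, -5.6]
grip_width: 0.023
finger_force: 91.3
```

Call:
jog_arm --commands '[[[0, 0, 0.005], [0, 0, 0], 0], [[0, 0, 0.01], [0, 0, 0], 0], [[0, 0, 0.015], [0, 0, 0], 0], [[0, 0, 0.015], [0, 0, 0], 0]]'

```text
time: 14.78
eef_pos: [0.5991, -0.2094, 0.2951]
orientation: [[0.459, 0.888, 0.0], [0.888, -0.459, 0.0], [0.0, -0.0, -1.0]]
force: [-0.5, -0.9, -5.2]
grip_width: 0.0231
finger_force: 91.3
```

Call:
jog_arm --commands '[[[0, 0, 0.005], [0, 0, 0], 0], [[0, 0, 0.01], [0, 0, 0], 0], [[0, 0, 0.015], [0, 0, 0], 0], [[0, 0, 0.015], [0, 0, 0], 0]]'

```text
time: 15.12
eef_pos: [0.5991, -0.2094, 0.2936]
orientation: [[0.459, 0.888, -0.0], [0.888, -0.459, 0.0], [0.0, -0.0, -1.0]]
force: [-1.0, -0.1, -6.2]
grip_width: 0.0231
finger_force: 91.3
```

Call:
jog_arm --commands '[[[0, 0, 0.005], [0, 0, 0], 0], [[0, 0, 0.01], [0, 0, 0], 0], [[0, 0, 0.01], [0, 0, 0], 0]]'

```text
time: 15.37
eef_pos: [0.5991, -0.2094, 0.2926]
orientation: [[0.459, 0.888, 0.0], [0.888, -0.459, 0.0], [0.0, -0.0, -1.0]]
force: [-0.0, -0.1, -6.8]
grip_width: 0.023
finger_force: 91.3
```

Call:
jog_arm --commands '[[[0, 0, 0.005], [0, 0, 0], 0], [[0, 0, 0.01], [0, 0, 0], 0], [[0, 0, 0.01], [0, 0, 0], 0]]'

```text
time: 15.62
eef_pos: [0.5991, -0.2094, 0.2916]
orientation: [[0.459, 0.888, -0.0], [0.888, -0.459, 0.0], [0.0, -0.0, -1.0]]
force: [-0.1, -0.4, -7.1]
grip_width: 0.0234
finger_force: 91.3
```

Call:
jog_arm --commands '[[[0, 0, 0.005], [0, 0, 0], 0], [[0, 0, 0.01], [0, 0, 0], 0], [[0, 0, 0.01], [0, 0, 0], 0]]'

```text
time: 15.87
eef_pos: [0.5991, -0.2094, 0.2913]
orientation: [[0.459, 0.888, 0.0], [0.888, -0.459, -0.0], [0.0, 0.0, -1.0]]
force: [-3.0, 0.5, 2.8]
grip_width: 0.0231
finger_force: 92.3
```

The collar is seated at TCP z 0.2913. I'll add about 1 mm for a push of around 20 N.

Call:
jog_arm --commands '[[[0, 0, 0.004], [0, 0, 0], 0], [[0, 0, 0.008], [0, 0, 0], 0], [[0, 0, 0.01], [0, 0, 0], 0], [[0, 0, 0.01], [0, 0, 0], 0]]'

```text
time: 16.2
eef_pos: [0.5991, -0.2094, 0.2912]
orientation: [[0.459, 0.888, 0.001], [0.888, -0.459, -0.0], [0.0, 0.001, -1.0]]
force: [-7.9, 2.1, 11.1]
grip_width: 0.023
finger_force: 93.1
```

Call:
jog_arm --commands '[[[-0.001, -0.003, 0.002], [0, 0, 0], 0], [[-0.002, -0.005, 0.004], [0, 0, 0], 0], [[-0.002, -0.005, 0.005], [0, 0, 0], 0], [[-0.002, -0.005, 0.005], [0, 0, 0], 0], [[-0.002, -0.005, 0.005], [0, 0, 0], 0]]'

```text
time: 16.62
eef_pos: [0.5988, -0.2093, 0.2912]
orientation: [[0.459, 0.888, 0.002], [0.888, -0.459, -0.001], [0.0, 0.002, -1.0]]
force: [-5.0, 2.2, 13.2]
grip_width: 0.0231
finger_force: 93.2
```

Call:
jog_arm --commands '[[[0, 0, 0], [0, 0, 0], 0], [[0, 0, 0], [0, 0, 0], 0], [[0, 0, 0], [0, 0, 0], 0], [[0, 0, 0], [0, 0, 0], 0]]'

```text
time: 16.95
eef_pos: [0.5988, -0.2093, 0.2912]
orientation: [[0.459, 0.888, 0.002], [0.888, -0.459, -0.001], [0.0, 0.003, -1.0]]
force: [-5.2, 2.3, 12.2]
grip_width: 0.023
finger_force: 93.2
```

Call:
jog_arm --commands '[[[0, 0, 0.002], [0, 0, 0], 0], [[0, 0, 0.003], [0, 0, 0], 0], [[0, 0, 0.003], [0, 0, 0], 0], [[0, 0, 0.003], [0, 0, 0], 0], [[0, 0, 0.003], [0, 0, 0], 0]]'

```text
time: 17.37
eef_pos: [0.5988, -0.2093, 0.2912]
orientation: [[0.459, 0.888, 0.003], [0.888, -0.459, -0.001], [0.0, 0.003, -1.0]]
force: [-6.7, 1.9, 15.8]
grip_width: 0.023
finger_force: 93.5
```

```bash
python3 -c "
from h import *
o=observe();print(o['force'],o['eef_pos'],abs(o['qvel']).max())
if 9<o['force'][2]<30: print(hand_in())"
```

```text
[-6.698704    1.91711656 15.8282807 ] [ 0.5987585  -0.20930848  0.29119397] 0.000924538139252154
the job is handed in; nothing more can be done
None
```

The job is handed in at 17.4 s: by depth and force readings the shaft is fully home in the hub with its key in the keyway, still gripped at about 93 N and pressed down with about 21 N; no verdict came back.

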